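Park the slider camera opposite the clay skull with the joystick

ROBOT

A 6-joint arm with a two-finger parallel gripper is mounted at the origin on a cart in front of the work surface, level with it; the furniture and walls round the work are solid. World frame = base frame: x ahead of the robot, y to its left, z up, the work surface at z = 0. Lengths are in m, angles in degrees, forces in N, time in s.
With the tool pointing down it reaches from about 0.375 to 0.9 m from the base axis. Payload 3.1 kg.
Tool frame: the origin (TCP) lies at the very end of the fingers, on their centre line; the grasp point (between the pads) lies grip_point_offset behind it (grip_point_offset is the distance from the TCP to the grasp point, in m); z points along the fingers, y is the line along which they close (so a half turn about z gives the same grasp; the last joint's range is limited). The gripper opens to 87 mm and grips with 3 to 60 N. Pads are 19 mm wide; open, the fingers measure 117 mm over their backs; the gripper's body (75 mm by 190 mm) begins 51 mm behind the grasp point.
Start: joints at [-78.352, 30.224, 82.088, -0, 67.689, -10.227], TCP at [0.233, -0.58, 0.193] pointing down, gripper open.
Joint ranges: [-176.69, 176.69], [-43.24, 126.21], [12.49, 139.97], [-82, 262], [0, 151.66], [-163.58, 163.58]. Speed limits (degrees/s): [159.86, 159.86, 180, 180, 180, 180].

INTERFACE

Orientations are given as a 3x3 rotation matrix whose columns are the frame's x, y, z axes.
In Python, from rig import * gives the robot as it stands.
- The arm moves only by the tool move_arm, never from a script. Its argument "increments" is a list of rows, each a list of 3 entries, a list of its own where there are three numbers: the shift along the tool's x, y, z in units of 30 mm (1.0 is 30 mm), then the turn, a rotation vector about the tool's x, y, z in units of 120 degrees (1.0 is 120 degrees), then the closure, from 0 (fully open) to 1 (shut). A call has 1 to 20 rows; each row shifts and turns the commanded pose from where the row before left it, along the tool's axes as they then stand; what a row does not reach is not made up. A row lasts 1/12 s, in which the tool goes at most 41.7 mm and 7.16 degrees, less where a joint would pass 70% of its speed; a pose out of reach is approached as far as the arm can. A call with a number of a shift or a turn outside -1 to 1 is refused whole. A call with a gripper value outside its range is refused whole. The fingers move at their own pace and stop on an object; the grip force is fixed at half the most. Time passes only in rows, so rows that do not move let the fingers close. It gives the time, the measured TCP pose, the force, the opening and the grip force at its end, in the units of the state.
- read_state(): the state, without advancing time (a new reading comes with each control period).
- capture(name): name is "side" or "top"; returns a dict with "img" (420x560x3 uint8, red, green, blue), "mtx" (3x3 intrinsics, pixels), "eye" and "rotation" of the camera in the world. Camera axes: x right, y down, z forward; pixel columns grow to the right and rows downward; lengths in m; the calibration is good to about 2 mm. A picture is of the moment at which its call begins. There is no depth.
- hand_in(): hands the job in; it is judged then, once.
Trained networks look in a picture, given as the dict that the camera call returned (one of the last four; its "shot" number tells which), for a name from the list of things; names that differ only in an ending like _2 or _b are one class to them, and where a whole thing is asked for, a point or a joint stands for the part that bears it (a point fixed in the world has none). Each returns a list of dicts, best first, with "confidence" (0 to 1); they miss things now and then, are a little off and sometimes report something else, mostly with a low value. They report only what shows in the picture. A call takes as long as a camera call. They do not tell look-alikes from the thing itself.
- search_frame(picture, label): "extent" ([left, top, right, bottom] as shares, 0 to 1, of the picture: columns of its width, rows of its height, round what is visible of it).
- pinpoint(picture, label): "xy" ([column, row] as shares, 0 to 1, of the picture: columns of its width, rows of its height: a listed point, or the origin of a listed thing).
The state is a dict: "time_s": time; "joint_positions": joint angles; "qvel": joint speeds; "tau": joint torques, N m; "position": TCP position; "tcp_rot": TCP orientation; "force": force on the tool from outside, world axes, zero at the start; "moment": the same for the moment, N m; "opening": opening from 0.0 (shut) to 1.0 (fully open); "grasp_force": force on a finger pad.
Only numpy, scipy, OpenCV 4.12 (cv2) and the standard library are available. Lean on these libraries where they do the work, as an engineer would, in place of code of your own. Each camera call takes 0.05 s, during which the arm holds its last target. There are 200 camera calls.

TASK

Line the slider camera up with the little clay skull by using the joystick on the grey control box: tilt the stick straight to its left or right, firmly up against its end stop, and hold it there for a few seconds while the camera creeps along its rail, then let the stick spring back so that the camera stands squarely opposite the middle of the skull. Do not touch the camera, its rail or the pieces, and do not force the stick: its springy neck must not be bent hard.

Things in the scene. Friction and masses are not known exactly. Their poses are not given: they have to be found in the camera images.
- console: control box, a flat grey box 120 x 150 x 45 mm with a dark top plate and one black stick in its middle fixed to the counter. Origin at the centre of its underside, z up, x points away from the side that faces the robot, y to the box's left
- grip_center (a point): centre of the black upright stick grip (a round bar 30 mm across and 66 mm long, rounded at the top). With the stick upright it lies 123 mm above the counter over the middle of the box; the grip reaches from 87 to 153 mm above the counter. The stick pivots in every direction about a point 78 mm below this one, and its neck can bend a little 48 mm below it
- stick_lr (a joint): sideways tilt of the stick (rad): 0 upright, + towards the box's left (+y of console), - towards its right. A spring recentres it, pushing back with about 3.5 N at the grip centre just before the firm end stop, whose angle is not known beforehand (met within 45 mm of travel at the grip). Only at or very near the stop does the camera motor run: stick left drives the camera left, right right
- stick_fb (a joint): fore-and-aft tilt of the stick (rad): 0 upright, positive away from the robot; sprung in the same way. It does nothing and should stay near 0 (within about 0.15) while the stick is held sideways
- neck (a joint): sideways bend of the stick's springy rubber neck (rad): 0 straight, + to the box's left. It bends about 0.01 rad for every newton pushed sideways at the grip centre; beyond 0.1 rad, or about 10 N, it is being forced
- slider: camera rail fixed to the counter: two steel rods between black end blocks, 84 x 360 x 44 mm. Origin under its centre; y runs along the rail to its left end, the camera looks along its -x
- carriage (a joint): position of the camera's carriage on the rail (m): 0 in the middle, + towards the left end (+y of slider), travel 0.13 either way. It runs at about 20 to 30 mm/s while the stick is at its stop, takes about a second to get up to speed, halts within a few mm when the stick is released, and stays there
- lens (a point): front centre of the lens of the black camera (body 92 mm wide, lens 58 mm across) on its carriage, 93 mm above the counter; axes as slider
- skull_center (a point): middle of the small skull of pale clay, 83 x 56 x 59 mm, standing on the counter in front of the rail on one side; half-way up. It is fragile and is not to be touched
- pinch_pot: small pale clay pinch pot, 60 x 64 x 38 mm, in front of the rail on the other side; origin at the centre of its underside. A bystander
There are look-alikes about, which are no part of the job. What is shaped like the part that bears skull_center but turquoise is not meant.

How it is judged:
By the outcome, as a careful person would: the job done as asked, in the order asked, and still so for the second after the job is handed in, with the robot touching nothing.
It also fails if it takes over 45 s, if anything falls off the work surface, if the arm or the gripper's body presses on something with over 40 N, if the wrist force passes 120 N, or if a joint passes its speed limit or range.

## Working session

There is one attempt and no reset: what is moved stays moved. The work goes in short steps, Python scripts to look and compute and a tool call to move; the robot and the scene stay as the last step left them, time stands still between calls to the robot, and variables do not carry over. Pictures are saved under pics/ and viewed, at most 10 in all, crops included, and the job is handed in when it is done.

Besides the shell and the picture viewer there is one more tool, called by a JSON object that holds its "fn" and its "kwargs". move_arm: Moves the arm, as the interface text tells. Its arguments: {"type":"object","properties":{"increments":{"type":"array"}},"required":["increments"]}

```bash
mkdir -p pics
cat > h.py <<'E'
from rig import *
import numpy as np, cv2
def ray(c,uv):
    d=np.linalg.inv(c["mtx"])@np.array([uv[0],uv[1],1.]); d=np.array(c["rotation"])@d
    return np.array(c["eye"]),d/np.linalg.norm(d)
def atz(c,uv,z):
    e,d=ray(c,uv); return e+d*(z-e[2])/d[2]
def proj(c,p):
    q=np.array(c["rotation"]).T@(np.array(p)-c["eye"]); q=np.array(c["mtx"])@q; return q[:2]/q[2]
def save(c,n,crop=None,s=1):
    im=c["img"][:,:,::-1]
    if crop: im=im[crop[1]:crop[3],crop[0]:crop[2]]
    cv2.imwrite("pics/"+n,cv2.resize(im,None,fx=s,fy=s))
E
python3 - <<'E'
from h import *
Z=dict(console=0,grip_center=.123,slider=0,lens=.093,skull_center=.0295,pinch_pot=0)
for n in("side","top"):
    c=capture(n); save(c,n+"0.png"); print(n,np.round(c["eye"],3),np.round(c["rotation"],3).tolist())
    for l in Z:
        for r in pinpoint(c,l)[:3]:
            uv=np.array(r["xy"])*[560,420]; print(l,round(r["confidence"],2),uv.round(),atz(c,uv,Z[l]).round(3))
    for r in search_frame(c,"skull_center")[:3]: print("box",round(r["confidence"],2),(np.array(r["extent"])*[560,420,560,420]).round())
s=read_state();print(s["time_s"],s["position"],np.round(s["tcp_rot"],3).tolist(),s["opening"])
E
```

```text
side [0.504 0.976 0.535] [[-0.999, 0.016, -0.043], [0.046, 0.405, -0.913], [0.002, -0.914, -0.405]]
console 0.77 [280. 311.] [0.468 0.307 0.   ]
grip_center 0.6 [280. 259.] [0.469 0.304 0.123]
grip_center 0.36 [283. 200.] [0.445 0.006 0.123]
slider 0.6 [259. 233.] [ 0.511 -0.043  0.   ]
lens 0.89 [281. 204.] [ 0.448 -0.034  0.093]
skull_center 0.77 [285. 188.] [ 0.418 -0.323  0.029]
skull_center 0.75 [297. 212.] [ 0.394 -0.118  0.029]
pinch_pot 0.79 [304. 247.] [0.39  0.044 0.   ]
box 0.76 [286. 200. 309. 223.]
box 0.55 [275. 181. 296. 202.]
top [0.294 0.022 1.324] [[0.023, -0.987, 0.161], [-1.0, -0.021, 0.01], [-0.006, -0.161, -0.987]]
console 0.86 [186. 226.] [0.46  0.296 0.   ]
grip_center 0.54 [180. 218.] [0.465 0.289 0.123]
slider 0.7 [304. 210.] [ 0.512 -0.034  0.   ]
skull_center 0.6 [337. 254.] [ 0.389 -0.123  0.03 ]
pinch_pot 0.73 [278. 249.] [0.401 0.037 0.   ]
pinch_pot 0.17 [179. 216.] [0.488 0.318 0.   ]
box 0.81 [384. 230. 414. 257.]
box 0.74 [169. 211. 186. 225.]
box 0.67 [326. 240. 348. 269.]
0.8 [ 0.23288763 -0.57999706  0.1933762 ] [[0.928, 0.373, 0.0], [0.373, -0.928, -0.0], [-0.0, 0.0, -1.0]] 0.9996153927513449
```

View pics/side0.png

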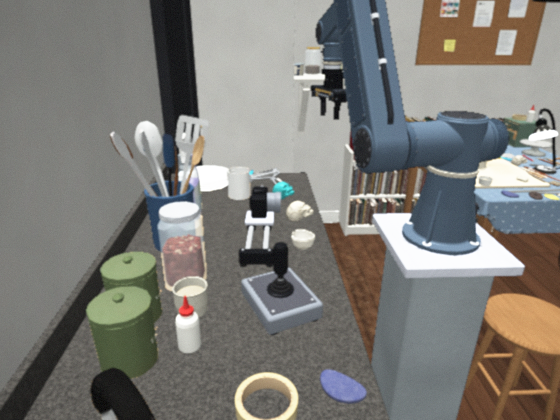

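View pics/top0.png

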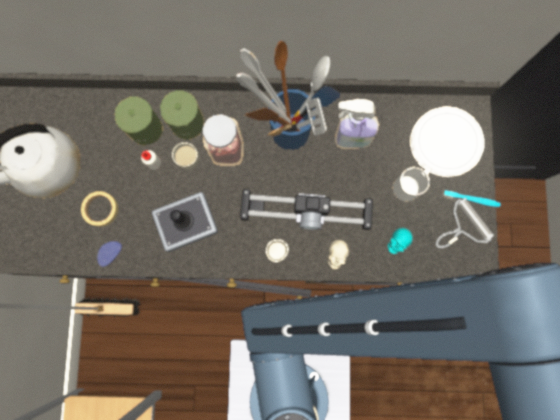

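Run:
```python
from h import *
c=capture("top"); save(c,"crop.png",(140,150,440,310),2.6)
```

```text
(no output)
```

View pics/crop.png

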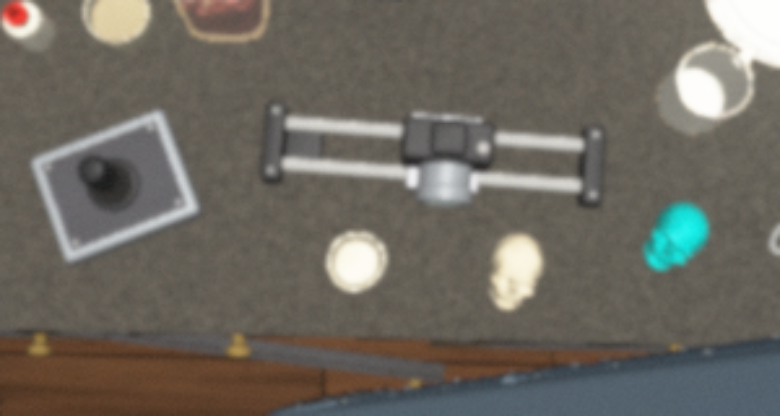

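The candidates for the skull in the top view are the pale one at (338,254) and the turquoise one at (400,241). The pale one matches the description, and the crop confirms it at about (515,270). It lies to the camera's right, towards -y, so the stick must go to the box's right. The box is yawed by about +20°.

```bash
cat > geo.py <<'E'
from h import *
def tri(c1,u1,c2,u2):
    e1,d1=ray(c1,u1);e2,d2=ray(c2,u2)
    A=np.stack([d1,-d2],1);t=np.linalg.lstsq(A,e2-e1,rcond=None)[0]
    p,q=e1+d1*t[0],e2+d2*t[1];return (p+q)/2,np.linalg.norm(p-q)
E
python3 - <<'E'
from geo import *
c=capture("top");s=capture("side")
k=lambda u:np.array(u)/2.6+[140,150]
P=[atz(c,k(u),.045)[:2] for u in((35,160),(162,112),(200,212),(70,262))]
P=np.array(P);print("corners",P.round(3).tolist(),"ctr",P.mean(0).round(3))
print("edges",[round(np.linalg.norm(P[i]-P[i-1]),3) for i in range(4)])
y=P[0]-P[1]+P[3]-P[2];print("yaw",np.degrees(np.arctan2(-y[0],y[1])))
L=atz(c,k((273,140)),.044)[:2];R=atz(c,k((593,165)),.044)[:2];print("rail",L,R,(L+R)/2,np.linalg.norm(L-R))
ey=(L-R)/np.linalg.norm(L-R);o=(L+R)/2
for n,z,us,ut in(("skull",.0295,(297,212),(337,254)),("skull2",.0295,(297.5,211.5),tuple(k((517,271)))),("lens",.093,(281,204),tuple(k((445,200)))),("grip",.123,(280,259),(180,218))):
    p,g=tri(s,us,c,ut);a=atz(s,us,z);b=atz(c,ut,z);print(n,p.round(3),round(g,4),a.round(3),b.round(3),[round(float((x[:2]-o)@ey),4) for x in(p,a,b)])
g=c["img"][150:310,140:440].astype(int)
for n in range(1):
  for l in("grip_center","lens","skull_center"):
    for cc in(c,s):
      print(l,[(round(r["confidence"],2),(np.array(r["xy"])*[560,420]).round(1).tolist()) for r in pinpoint(cc,l)[:3]])
E
```

```text
corners [[0.491, 0.379], [0.545, 0.248], [0.44, 0.203], [0.385, 0.335]] ctr [0.465 0.291]
edges [np.float64(0.114), np.float64(0.142), np.float64(0.114), np.float64(0.143)]
yaw 22.520964969636513
rail [0.51806951 0.12963381] [ 0.49876463 -0.2062108 ] [ 0.50841707 -0.03828849] 0.3363989878250118
skull [ 0.391 -0.125  0.026] 0.0065 [ 0.395 -0.118  0.029] [ 0.388 -0.124  0.03 ] [-0.0929, -0.0861, -0.0922]
skull2 [ 0.39  -0.13   0.025] 0.005 [ 0.393 -0.122  0.029] [ 0.387 -0.129  0.03 ] [-0.0979, -0.0897, -0.0973]
lens [ 0.45  -0.049  0.087] 0.0052 [ 0.449 -0.035  0.093] [ 0.452 -0.049  0.093] [-0.0141, -0.0003, -0.014]
grip [0.466 0.29  0.114] 0.0027 [0.469 0.303 0.123] [0.464 0.288 0.123] [0.3249, 0.3386, 0.323]
grip_center [(0.46, [178.4, 215.5])]
grip_center [(0.61, [283.5, 259.2])]
lens [(0.83, [310.5, 224.5])]
lens []
skull_center [(0.97, [336.1, 254.3]), (0.71, [396.0, 243.2])]
skull_center [(0.65, [295.6, 210.8]), (0.61, [282.5, 189.8])]
```

{"fn": "move_arm", "kwargs": {"increments": [[[0.2,-0.1,-0.9],[0,0,0],0],[[0.6,-0.35,-0.8],[0,0,0],0],[[0.75,-0.44,-0.4],[0,0,0],0],[[0.75,-0.44,-0.4],[0,0,0],0],[[0.75,-0.44,-0.4],[0,0,0],0],[[0.75,-0.44,-0.4],[0,0,0],0],[[0.75,-0.44,0],[0,0,0],0],[[0.75,-0.44,0],[0,0,0],0],[[0.75,-0.44,0],[0,0,0],0],[[0.75,-0.44,0],[0,0,0],0],[[0.75,-0.44,0],[0,0,0],0],[[0.75,-0.44,0],[0,0,0],0],[[0.75,-0.44,0],[0,0,0],0],[[0.75,-0.44,0],[0,0,0],0],[[0.4,-0.24,0],[0,0,0],0]]}}

```text
time_s: 2.5
position: [0.4514, -0.2973, 0.2925]
tcp_rot: [[0.927, 0.374, 0.001], [0.374, -0.927, 0.001], [0.001, -0.001, -1.0]]
force: [0.0, -0.3, -0.0]
opening: 1.0
grasp_force: 0.0
```

Run:
```python
from h import *
s=read_state();print(s["time_s"],s["position"],np.round(s["tcp_rot"],3).tolist(),np.round(s["joint_positions"],1),s["force"])
import rig;print([x for x in dir(rig) if not x.startswith("_")], getattr(rig,"grip_point_offset",s.get("grip_point_offset")))
R=np.array(s["tcp_rot"]);print(R.T@(np.array([.465,.291,.28])-s["position"])/.03)
```

```text
2.5 [ 0.45140525 -0.29728339  0.29250314] [[0.927, 0.374, 0.001], [0.374, -0.927, 0.001], [0.001, -0.001, -1.0]] [-45.3  17.6  86.7   0.1  75.7  22.7] [ 0.02452515 -0.34810598 -0.03913963]
['PlanningError', 'capture', 'grip_point_offset', 'hand_in', 'pinpoint', 'read_state', 'search_frame'] 0.0187
[  7.75977933 -18.01400536   0.43688587]
```

{"fn": "move_arm", "kwargs": {"increments": [[[0.2,-0.45,0],[0,0,0],0],[[0.4,-0.92,0],[0,0,0],0],[[0.4,-0.92,0],[0,0,0],0],[[0.4,-0.92,0],[0,0,0],0],[[0.4,-0.92,0],[0,0,0],0],[[0.4,-0.92,0],[0,0,0],0],[[0.4,-0.92,0],[0,0,0],0],[[0.4,-0.92,0],[0,0,0],0],[[0.4,-0.92,0],[0,0,0],0],[[0.4,-0.92,0],[0,0,0],0],[[0.4,-0.92,0],[0,0,0],0],[[0.4,-0.92,0],[0,0,0],0],[[0.4,-0.92,0.1],[0,0,0],0],[[0.4,-0.92,0.2],[0,0,0],0],[[0.4,-0.92,0.2],[0,0,0],0],[[0.4,-0.92,0.3],[0,0,0],0],[[0.4,-0.92,0.4],[0,0,0],0],[[0.4,-0.92,0.4],[0,0,0],0],[[0.4,-0.92,0.4],[0,0,0],0],[[0.35,-1.0,0.3],[0,0,0],0]]}}

```text
time_s: 4.17
position: [0.464, 0.289, 0.2225]
tcp_rot: [[0.928, 0.372, -0.001], [0.372, -0.928, -0.001], [-0.001, 0.001, -1.0]]
force: [1.1, 0.1, -0.1]
opening: 1.001
grasp_force: 0.0
```

Run:
```python
from h import *
s=read_state();print(s["time_s"],s["position"],np.round(s["tcp_rot"],3).tolist(),np.round(s["joint_positions"],1),s["force"])
R=np.array(s["tcp_rot"]);print(R.T@(np.array([.465,.291,.115])-s["position"])/.03)
c=capture("side");save(c,"side1.png",(140,120,420,330),2.6)
t=capture("top");
for l in("lens","grip_center"):
  for q in(c,t): print(l,[(round(r["confidence"],2),(np.array(r["xy"])*[560,420]).round(1)) for r in pinpoint(q,l)[:2]])
cv2.imwrite("pics/top1.png",t["img"][:,:,::-1])
```

```text
4.1667 [0.46399876 0.28896899 0.22249265] [[0.928, 0.372, -0.001], [0.372, -0.928, -0.001], [-0.001, 0.001, -1.0]] [20.2 22.2 91.4 -0.  66.4 88.4] [ 1.13035173  0.10774635 -0.05658103]
[ 0.05944742 -0.05229148  3.58300849]
lens [(0.97, array([283.4, 202.1]))]
lens [(0.83, array([309.1, 224. ]))]
grip_center []
grip_center [(0.48, array([176.3, 216.4]))]
```

View pics/side1.png

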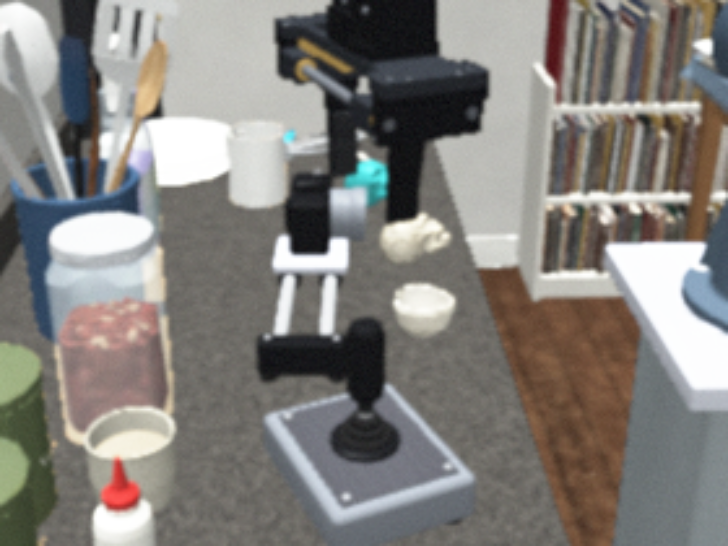

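View pics/top1.png

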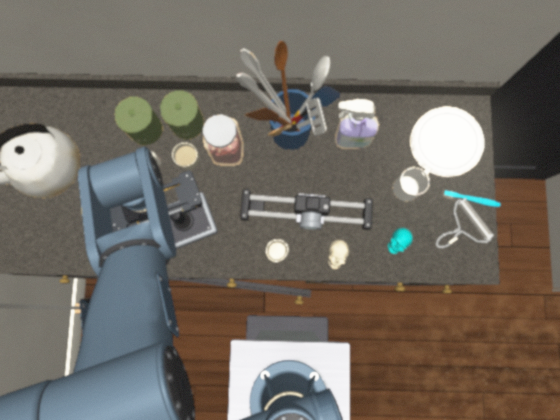

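The camera and rail are unobstructed in both views. The fingers, at about (403,200) and (340,150), straddle the stick line at x≈367 in the crop. Descending.

{"fn": "move_arm", "kwargs": {"increments": [[[0,0,0.25],[0,0,0],0],[[0,0,0.5],[0,0,0],0],[[0,0,0.5],[0,0,0],0],[[0,0,0.5],[0,0,0],0],[[0,0,0.5],[0,0,0],0],[[0,0,0.5],[0,0,0],0],[[0,0,0.5],[0,0,0],0],[[0,0,0.25],[0,0,0],0],[[0,0,0],[0,0,0],0],[[0,0,0],[0,0,0],0]]}}

```text
time_s: 5.3
position: [0.4648, 0.2876, 0.1184]
tcp_rot: [[0.928, 0.372, -0.0], [0.372, -0.928, -0.0], [-0.0, 0.0, -1.0]]
force: [0.3, 0.2, 0.4]
opening: 0.996
grasp_force: 0.0
```

```bash
cat > look.py <<'E'
from geo import *
import sys
s=read_state();R=np.array(s["tcp_rot"]);print(s["time_s"],np.round(s["position"],4),"F tool",(R.T@s["force"]).round(2),"M",np.round(s["moment"],2))
o=np.array([.508,-.038]);ey=np.array([.0574,.9984])
c=capture("side");t=capture("top")
for l,z in(("lens",.093),("skull_center",.0295)):
  for q,n in((c,"side"),(t,"top")):
    for r in pinpoint(q,l)[:2]:
      uv=np.array(r["xy"])*[560,420];p=atz(q,uv,z);print(l,n,round(r["confidence"],2),uv.round(1),p.round(3),"y",round(float((p[:2]-o)@ey),4))
if len(sys.argv)>1: save(c,sys.argv[1],(200,160,360,320),3.6)
E
python3 look.py
```

```text
5.3 [0.4648 0.2876 0.1184] F tool [ 0.4  -0.07 -0.36] M [0.04 0.   0.01]
lens side 0.59 [281.8 202.1] [ 0.446 -0.048  0.093] y -0.0139
lens top 0.73 [308.2 222.8] [ 0.463 -0.041  0.093] y -0.0059
skull_center top 0.94 [336.5 252.8] [ 0.391 -0.122  0.03 ] y -0.091
skull_center top 0.76 [397.  243.2] [ 0.421 -0.287  0.03 ] y -0.2534
```

{"fn": "move_arm", "kwargs": {"increments": [[[0,0.1,0],[0,0,0],0],[[0,0.2,0],[0,0,0],0],[[0,0.2,0],[0,0,0],0],[[0,0.2,0],[0,0,0],0],[[0,0.1,0],[0,0,0],0],[[0,0.1,0],[0,0,0],0],[[0,0.1,0],[0,0,0],0],[[0,0.1,0],[0,0,0],0],[[0,0,0],[0,0,0],0],[[0,0,0],[0,0,0],0]]}}

```text
time_s: 6.43
position: [0.477, 0.2577, 0.1184]
tcp_rot: [[0.928, 0.372, 0.0], [0.372, -0.928, 0.0], [0.0, -0.0, -1.0]]
force: [0.1, 1.0, 0.7]
opening: 1.0
grasp_force: 0.6
```

{"fn": "move_arm", "kwargs": {"increments": [[[0,0.05,0],[0,0,0],0],[[0,0.06,0],[0,0,0],0],[[0,0.06,0],[0,0,0],0],[[0,0.06,0],[0,0,0],0],[[0,0.05,0],[0,0,0],0],[[0,0.05,0],[0,0,0],0],[[0,0,0],[0,0,0],0],[[0,0,0],[0,0,0],0]]}}

```text
time_s: 7.1
position: [0.4806, 0.2484, 0.1184]
tcp_rot: [[0.928, 0.372, -0.0], [0.372, -0.928, 0.0], [0.0, -0.0, -1.0]]
force: [-0.6, 0.9, 1.5]
opening: 1.002
grasp_force: 1.0
```

```bash
python3 look.py stick1.png
```

```text
7.1 [0.4806 0.2484 0.1184] F tool [-0.27 -1.07 -1.5 ] M [ 0.25  0.11 -0.01]
lens top 0.87 [308.7 225. ] [ 0.457 -0.043  0.093] y -0.0076
lens top 0.19 [306.9 209.6] [ 0.498 -0.037  0.093] y 0.0001
skull_center side 0.6 [299.4 208.7] [ 0.386 -0.142  0.029] y -0.1108
skull_center top 0.76 [396.1 242.6] [ 0.422 -0.284  0.03 ] y -0.2509
skull_center top 0.7 [335.1 254. ] [ 0.388 -0.119  0.03 ] y -0.0874
```

View pics/stick1.png

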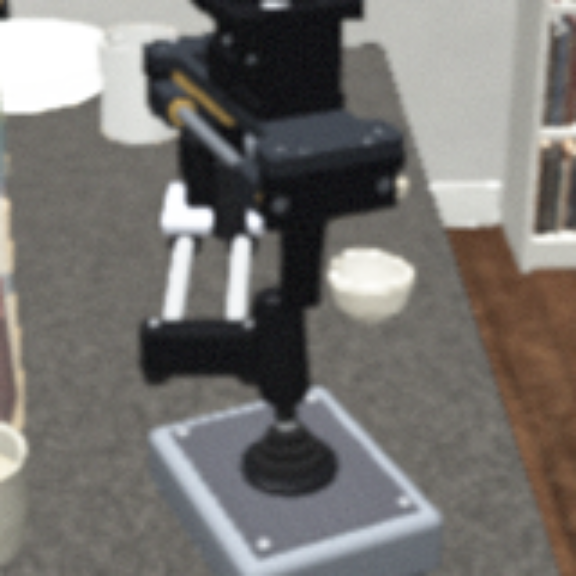

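{"fn": "move_arm", "kwargs": {"increments": [[[0,0.06,0],[0,0,0],0],[[0,0.06,0],[0,0,0],0],[[0,0.06,0],[0,0,0],0],[[0,0.05,0],[0,0,0],0],[[0,0.04,0],[0,0,0],0],[[0,0,0],[0,0,0],0],[[0,0,0],[0,0,0],0]]}}

```text
time_s: 7.98
position: [0.4834, 0.2408, 0.1182]
tcp_rot: [[0.928, 0.372, -0.001], [0.372, -0.928, -0.0], [-0.0, -0.0, -1.0]]
force: [0.1, 1.1, -1.1]
opening: 1.0
grasp_force: 0.6
```

```bash
python3 look.py
```

```text
7.9833 [0.4834 0.2408 0.1182] F tool [ 0.52 -0.96  1.07] M [ 0.26  0.15 -0.02]
lens top 0.62 [309.8 224.7] [ 0.458 -0.045  0.093] y -0.0103
skull_center side 0.64 [298.4 208.5] [ 0.388 -0.144  0.029] y -0.1124
skull_center top 0.66 [397.3 240.8] [ 0.427 -0.288  0.03 ] y -0.2541
skull_center top 0.59 [335.3 255. ] [ 0.385 -0.119  0.03 ] y -0.0881
```

{"fn": "move_arm", "kwargs": {"increments": [[[0,0.04,0],[0,0,0],0],[[0,0.04,0],[0,0,0],0],[[0,0.04,0],[0,0,0],0],[[0,0,0],[0,0,0],0],[[0,0,0],[0,0,0],0]]}}

```text
time_s: 8.7
position: [0.485, 0.2375, 0.1184]
tcp_rot: [[0.928, 0.372, 0.0], [0.372, -0.928, 0.0], [0.0, -0.0, -1.0]]
force: [-0.0, 0.8, 0.3]
opening: 1.001
grasp_force: 0.7
```

```bash
python3 look.py|head -3
```

```text
8.7 [0.485  0.2375 0.1184] F tool [ 0.29 -0.79 -0.28] M [0.27 0.1  0.02]
lens top 0.83 [310.4 224. ] [ 0.46  -0.047  0.093] y -0.0118
skull_center side 0.42 [297.8 210.2] [ 0.392 -0.131  0.029] y -0.0995
```

{"fn": "move_arm", "kwargs": {"increments": [[[0,0.05,0],[0,0,0],0],[[0,0.05,0],[0,0,0],0],[[0,0.03,0],[0,0,0],0],[[0,0,0],[0,0,0],0]]}}

```text
time_s: 9.33
position: [0.4865, 0.2338, 0.1183]
tcp_rot: [[0.928, 0.372, -0.0], [0.372, -0.928, -0.0], [-0.0, -0.0, -1.0]]
force: [-0.3, 1.4, 0.2]
opening: 1.0
grasp_force: 0.8
```

```bash
python3 look.py stick2.png
```

```text
9.3333 [0.4865 0.2338 0.1183] F tool [ 0.3  -1.43 -0.23] M [0.31 0.14 0.  ]
lens top 0.79 [307.2 224.4] [ 0.459 -0.039  0.093] y -0.0035
skull_center side 0.45 [297.9 211.5] [ 0.392 -0.121  0.029] y -0.0899
skull_center top 0.98 [335.4 251.4] [ 0.395 -0.119  0.03 ] y -0.0877
skull_center top 0.73 [396.7 241.4] [ 0.426 -0.286  0.03 ] y -0.2525
```

View pics/stick2.png

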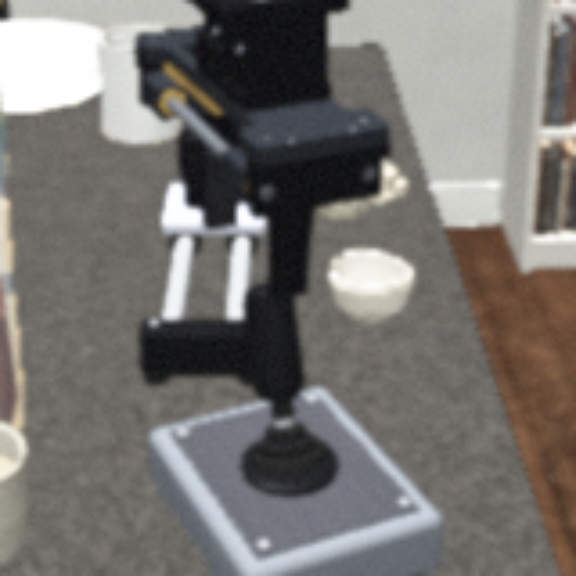

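{"fn": "move_arm", "kwargs": {"increments": [[[0,0.04,0],[0,0,0],0],[[0,0.04,0],[0,0,0],0],[[0,0.02,0],[0,0,0],0],[[0,0,0],[0,0,0],0]]}}

```text
time_s: 9.97
position: [0.4876, 0.2311, 0.1184]
tcp_rot: [[0.928, 0.372, 0.0], [0.372, -0.928, 0.0], [0.0, -0.0, -1.0]]
force: [-0.8, 2.5, 0.3]
opening: 1.002
grasp_force: 0.8
```

```bash
python3 look.py|head -3
```

```text
9.9667 [0.4876 0.2311 0.1184] F tool [ 0.2  -2.61 -0.33] M [0.4  0.12 0.  ]
lens top 0.62 [310.3 227.6] [ 0.45  -0.047  0.093] y -0.0121
skull_center side 0.64 [281.5 309.5] [0.467 0.34  0.029] y 0.3749
```

```bash
cat > track.py <<'E'
from h import *
s=read_state();R=np.array(s["tcp_rot"])
t=capture("top");ref=cv2.imread("pics/top1.png")[:,:,::-1]
T=np.ascontiguousarray(ref[190:230,292:330]);S=np.ascontiguousarray(t["img"][180:245,250:380])
m=cv2.matchTemplate(S,T,cv2.TM_CCOEFF_NORMED);_,v,_,(x,y)=cv2.minMaxLoc(m)
a,b,c=m[y,x-1],m[y,x],m[y,x+1];dx=x+.5*(a-c)/(a-2*b+c)
print(round(s["time_s"],2),np.round(s["position"],4),"F",(R.T@s["force"]).round(2),"M",np.round(s["moment"],2),"score",round(v,2),"shift px",round(dx-42,2),"mm",round((dx-42)*2.6,1))
E
python3 track.py
```

```text
10.27 [0.4875 0.2312 0.1184] F [-0.27 -1.53  0.  ] M [0.42 0.14 0.03] score 0.99 shift px 0.38 mm 1.0
```

{"fn": "move_arm", "kwargs": {"increments": [[[0,0.04,0],[0,0,0],0],[[0,0.03,0],[0,0,0],0],[[0,0,0],[0,0,0],0]]}}

```text
time_s: 10.57
position: [0.4883, 0.2291, 0.1183]
tcp_rot: [[0.928, 0.372, -0.0], [0.372, -0.928, -0.0], [-0.0, 0.0, -1.0]]
force: [-0.5, 2.4, 0.5]
opening: 0.998
grasp_force: 0.9
```

```bash
python3 track.py
```

```text
10.57 [0.4883 0.2291 0.1183] F [ 0.45 -2.39 -0.51] M [0.35 0.18 0.04] score 0.99 shift px 0.42 mm 1.1
```

{"fn": "move_arm", "kwargs": {"increments": [[[0,0.04,0],[0,0,0],0],[[0,0.03,0],[0,0,0],0],[[0,0,0],[0,0,0],0]]}}

```text
time_s: 10.87
position: [0.4896, 0.2271, 0.1187]
tcp_rot: [[0.928, 0.372, 0.001], [0.372, -0.928, 0.0], [0.001, 0.0, -1.0]]
force: [-0.6, 0.7, 2.4]
opening: 1.0
grasp_force: 1.2
```

```bash
python3 track.py
```

```text
10.87 [0.4896 0.2271 0.1187] F [-0.32 -0.89 -2.44] M [0.38 0.12 0.  ] score 0.99 shift px 0.65 mm 1.7
```

{"fn": "move_arm", "kwargs": {"increments": [[[0,0.04,0],[0,0,0],0],[[0,0,0],[0,0,0],0],[[0,0,0],[0,0,0],0]]}}

```text
time_s: 11.17
position: [0.4897, 0.2261, 0.1185]
tcp_rot: [[0.928, 0.372, 0.0], [0.372, -0.928, 0.0], [0.0, 0.0, -1.0]]
force: [-0.6, 1.1, 2.6]
opening: 0.997
grasp_force: 1.6
```

```bash
python3 track.py;python3 track.py
```

```text
11.17 [0.4897 0.2261 0.1185] F [-0.18 -1.3  -2.61] M [0.35 0.1  0.02] score 0.99 shift px 1.02 mm 2.7
11.22 [0.4897 0.2262 0.1185] F [ 0.13 -1.25 -3.18] M [ 0.38  0.1  -0.01] score 0.99 shift px 1.1 mm 2.9
```

{"fn": "move_arm", "kwargs": {"increments": [[[0,0.03,0],[0,0,0],0],[[0,0,0],[0,0,0],0],[[0,0,0],[0,0,0],0]]}}

```text
time_s: 11.52
position: [0.4898, 0.2253, 0.1183]
tcp_rot: [[0.928, 0.373, -0.0], [0.373, -0.928, -0.0], [-0.0, -0.0, -1.0]]
force: [0.5, 1.3, 2.4]
opening: 0.998
grasp_force: 1.5
```

```bash
python3 track.py
```

```text
11.52 [0.4898 0.2253 0.1183] F [ 0.97 -1.01 -2.45] M [ 0.38  0.09 -0.03] score 0.99 shift px 1.77 mm 4.6
```

{"fn": "move_arm", "kwargs": {"increments": [[[0,0.04,0],[0,0,0],0],[[0,0,0],[0,0,0],0],[[0,0,0],[0,0,0],0]]}}

```text
time_s: 11.82
position: [0.4902, 0.2242, 0.1183]
tcp_rot: [[0.928, 0.373, -0.0], [0.373, -0.928, 0.0], [-0.0, -0.0, -1.0]]
force: [-1.0, 1.8, 1.9]
opening: 1.0
grasp_force: 1.3
```

```bash
python3 track.py
```

```text
11.82 [0.4902 0.2242 0.1183] F [-0.25 -2.03 -1.89] M [ 0.4   0.15 -0.02] score 0.98 shift px 2.6 mm 6.8
```

{"fn": "move_arm", "kwargs": {"increments": [[[0,0.05,0],[0,0,0],0],[[0,0,0],[0,0,0],0],[[0,0,0],[0,0,0],0]]}}

```text
time_s: 12.12
position: [0.4909, 0.2227, 0.1183]
tcp_rot: [[0.928, 0.372, -0.0], [0.372, -0.928, -0.0], [-0.0, 0.0, -1.0]]
force: [-0.1, 1.4, 2.2]
opening: 1.006
grasp_force: 1.3
```

```bash
python3 track.py
```

```text
12.12 [0.4909 0.2227 0.1183] F [ 0.43 -1.3  -2.21] M [0.41 0.18 0.  ] score 0.98 shift px 3.59 mm 9.3
```

{"fn": "move_arm", "kwargs": {"increments": [[[0,0.04,0],[0,0,0],0],[[0,0.03,0],[0,0,0],0],[[0,0,0],[0,0,0],0]]}}

```text
time_s: 12.42
position: [0.4919, 0.2207, 0.1184]
tcp_rot: [[0.928, 0.372, 0.0], [0.372, -0.928, -0.0], [0.0, 0.0, -1.0]]
force: [-1.4, 1.4, 3.4]
opening: 1.0
grasp_force: 1.4
```

```bash
python3 track.py
```

```text
12.42 [0.4919 0.2207 0.1184] F [-0.79 -1.82 -3.4 ] M [ 0.44  0.09 -0.03] score 0.97 shift px 4.57 mm 11.9
```

{"fn": "move_arm", "kwargs": {"increments": [[[0,0.05,0],[0,0,0],0],[[0,0,0],[0,0,0],0],[[0,0,0],[0,0,0],0]]}}

```text
time_s: 12.72
position: [0.4922, 0.2194, 0.1184]
tcp_rot: [[0.928, 0.372, 0.0], [0.372, -0.928, -0.0], [-0.0, 0.0, -1.0]]
force: [-0.5, 1.1, 2.0]
opening: 1.002
grasp_force: 1.4
```

```bash
python3 track.py; python3 look.py stick3.png
```

```text
12.72 [0.4922 0.2194 0.1184] F [-0.03 -1.23 -2.  ] M [0.4  0.13 0.04] score 0.97 shift px 5.34 mm 13.9
12.7667 [0.4922 0.2194 0.1184] F tool [ 0.47 -1.45 -3.25] M [0.37 0.15 0.03]
lens top 0.95 [314.3 226.9] [ 0.452 -0.057  0.093] y -0.0225
skull_center side 0.69 [299.1 209.9] [ 0.387 -0.133  0.029] y -0.1017
skull_center top 0.95 [396.9 241.5] [ 0.425 -0.287  0.03 ] y -0.2529
skull_center top 0.93 [333.1 256. ] [ 0.382 -0.113  0.03 ] y -0.0823
```

View pics/stick3.png

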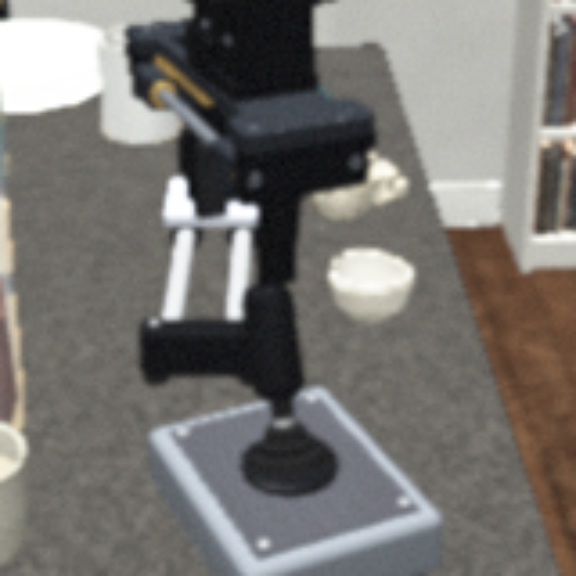

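```bash
python3 track.py
python3 - <<'E'
from h import *
c=capture("side");P=lambda p:((proj(c,p)-[200,160])*3.6).round()
ty=np.array([.372,-.928,0]);b=np.array([.465,.291,.045]);tcp=np.array(read_state()["position"])
print("finger inner tip",P(tcp-ty*.0435),"outer",P(tcp-ty*.0585))
for t in(20,25,30,35,40):
    a=np.radians(t);u=ty*np.sin(a)+np.array([0,0,np.cos(a)]);print(t,"top",P(b+u*.108),"bottom",P(b+u*.042))
E
```

```text
13.07 [0.4922 0.2195 0.1184] F [-0.07 -0.12 -3.85] M [0.41 0.17 0.03] score 0.97 shift px 5.92 mm 15.4
finger inner tip [271. 324.] outer [282. 336.]
20 top [266. 278.] bottom [282. 391.]
25 top [260. 277.] bottom [280. 390.]
30 top [254. 278.] bottom [278. 390.]
35 top [249. 279.] bottom [275. 390.]
40 top [244. 282.] bottom [273. 391.]
```

Run:
```python
from h import *
c=capture("side");im=c["img"][215:300,245:315,::-1].astype(float)
im=np.clip((im/110)**.6*255,0,255).astype(np.uint8)
cv2.imwrite("pics/g.png",cv2.resize(im,None,fx=7,fy=7,interpolation=cv2.INTER_CUBIC))
P=lambda p:((proj(c,p)-[245,215])*7).round()
ty=np.array([.372,-.928,0]);tcp=np.array(read_state()["position"]);print(P(tcp-ty*.0435),P(tcp-ty*.0585))
b=np.array([.465,.291,.045])
for t in(0,15,25,35):
    a=np.radians(t);u=ty*np.sin(a)+np.array([0,0,np.cos(a)]);print(t,"top",P(b+u*.108),"bottom",P(b+u*.042))
```

```text
[212. 245.] [233. 269.]
0 top [256. 193.] bottom [255. 393.]
15 top [215. 161.] bottom [239. 378.]
25 top [191. 154.] bottom [229. 374.]
35 top [169. 158.] bottom [220. 373.]
```

View pics/g.png

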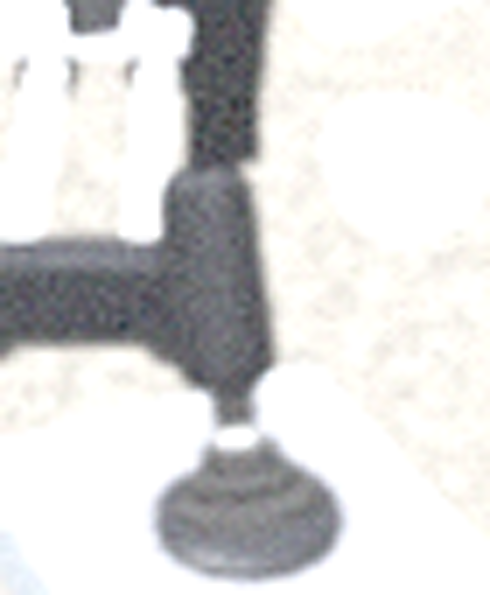

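```bash
python3 track.py
python3 - <<'E'
from h import *
c=capture("side");ty=np.array([.372,-.928,0])
for n,t in(("side1",np.array([.464,.289,.2225])),("now",np.array(read_state()["position"]))):
    print(n,[(s,proj(c,t+ty*s).round(1)) for s in(-.0585,-.0435,0,.0435,.0585)])
print("obs side1 L",np.array([403,225])/2.6+[140,120],"R",np.array([340,172])/2.6+[140,120],"obs now L",np.array([235,160])/7+[245,215])
E
```

```text
13.22 [0.4922 0.2195 0.1184] F [-0.32 -0.56 -2.77] M [ 0.32  0.12 -0.01] score 0.97 shift px 6.07 mm 15.8
side1 [(-0.0585, array([296.2, 222.3])), (-0.0435, array([292.4, 218.9])), (0, array([282.2, 209.9])), (0.0435, array([273. , 201.6])), (0.0585, array([270. , 198.9]))]
now [(-0.0585, array([278.3, 253.4])), (-0.0435, array([275.3, 250. ])), (0, array([267.1, 240.7])), (0.0435, array([259.5, 232.2])), (0.0585, array([257. , 229.4]))]
obs side1 L [295.         206.53846154] R [270.76923077 186.15384615] obs now L [278.57142857 237.85714286]
```

The fingertips sit about 25 mm above the TCP when the gripper is open: they are seen at row 238 against a predicted 251. The finger is therefore riding on the rounded top of the stick. I'll back off, lower the tool and push again.

{"fn": "move_arm", "kwargs": {"increments": [[[0,-0.1,0],[0,0,0],0],[[0,-0.2,0],[0,0,0],0],[[0,-0.25,0],[0,0,0],0],[[0,-0.25,0],[0,0,0],0],[[0,-0.25,0],[0,0,0],0],[[0,-0.25,0],[0,0,0],0],[[0,-0.25,0],[0,0,0],0],[[0,-0.15,0],[0,0,0],0],[[0,0,0],[0,0,0],0],[[0,0,0.2],[0,0,0],0],[[0,0,0.2],[0,0,0],0],[[0,0,0.2],[0,0,0],0],[[0,0,0.15],[0,0,0],0],[[0,0,0],[0,0,0],0]]}}

```text
time_s: 14.48
position: [0.5014, 0.2832, 0.1152]
tcp_rot: [[0.931, 0.36, 0.063], [0.359, -0.933, 0.037], [0.072, -0.012, -0.997]]
force: [7.8, 16.8, 70.8]
opening: 1.0
grasp_force: 35.3
```

```bash
python3 track.py
```

```text
14.48 [0.5014 0.2832 0.1152] F [ 18.42 -13.73 -69.51] M [ 6.56 -1.   -0.5 ] score 0.97 shift px 5.78 mm 15.0
```

Force spiked to 70 N, so I'm lifting straight up.

{"fn": "move_arm", "kwargs": {"increments": [[[0,0,-0.8],[0,0,0],0],[[0,0,-1],[0,0,0],0],[[0,0,-1],[0,0,0],0],[[0,0,-0.7],[0,0,0],0],[[0,0,0],[0,0,0],0],[[0,0,0],[0,0,0],0]]}}

```text
time_s: 15.03
position: [0.4736, 0.2667, 0.2016]
tcp_rot: [[0.928, 0.373, 0.002], [0.373, -0.928, -0.0], [0.002, 0.001, -1.0]]
force: [0.1, 0.5, -0.3]
opening: 0.999
grasp_force: 0.0
```

```bash
python3 track.py
python3 - <<'E'
from h import *
s=read_state();print(np.round(s["tcp_rot"],3).tolist(),s["opening"],s["grasp_force"])
c=capture("side");t=capture("top")
cv2.imwrite("pics/after.png",np.hstack([cv2.resize(c["img"][150:320,210:330,::-1],None,fx=3.3,fy=3.3),cv2.resize(t["img"][170:290,120:218,::-1],(400,561))]))
E
```

```text
15.03 [0.4736 0.2667 0.2016] F [ 0.32 -0.46  0.3 ] M [-0.04  0.02 -0.01] score 0.97 shift px 5.91 mm 15.4
[[0.928, 0.373, -0.001], [0.373, -0.928, -0.001], [-0.001, 0.001, -1.0]] 1.0022053361502299 0.0
```

View pics/after.png

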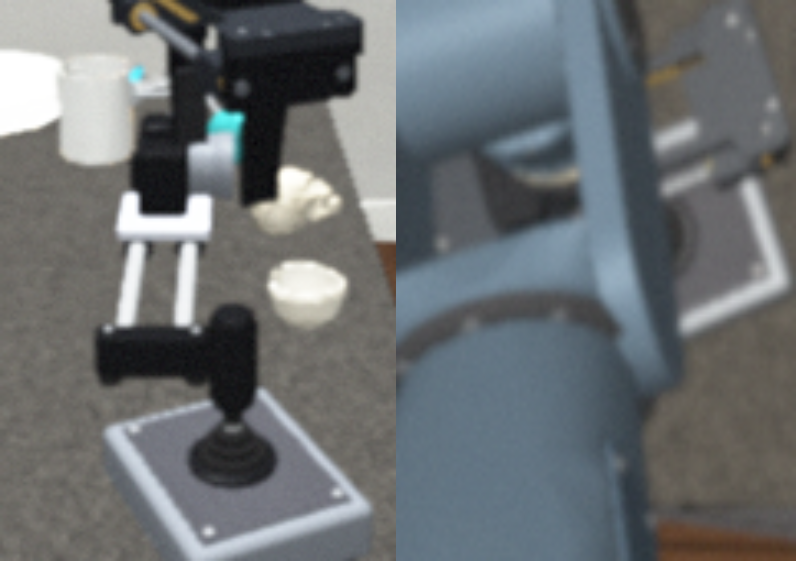

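Run:
```python
from geo import *
c=capture("side");ty=np.array([.372,-.928,0]);tx=np.array([.928,.372,0])
t=np.array(read_state()["position"])
for h in(0,.015,.025,.035):
    print(h,[(s,proj(c,t+ty*s+[0,0,h]).round(1)) for s in(-.0585,-.0435)])
print("obs tip",np.array([262,203])/3.3+[210,150])
# column profile of finger darkness
for col in(286,288,290,292): print(col,c["img"][196:236,col].mean(1).round().astype(int).tolist())
tp=capture("top")
for q in(c,tp):print([(round(r["confidence"],2),(np.array(r["xy"])*[560,420]).round(1)) for r in pinpoint(q,"grip_center")[:2]])
```

```text
0 [(-0.0585, array([290.6, 228.4])), (-0.0435, array([287.1, 225. ]))]
0.015 [(-0.0585, array([290.7, 221.1])), (-0.0435, array([287.2, 217.8]))]
0.025 [(-0.0585, array([290.8, 216.1])), (-0.0435, array([287.2, 213. ]))]
0.035 [(-0.0585, array([290.9, 211.2])), (-0.0435, array([287.3, 208.1]))]
obs tip [289.39393939 211.51515152]
286 [24, 21, 18, 16, 21, 14, 19, 22, 18, 22, 20, 25, 12, 15, 18, 30, 82, 132, 144, 125, 113, 110, 104, 105, 110, 110, 111, 110, 102, 107, 104, 103, 102, 107, 103, 107, 110, 111, 114, 109]
288 [16, 16, 11, 19, 25, 14, 20, 22, 14, 23, 21, 15, 19, 17, 21, 42, 114, 179, 186, 171, 153, 132, 121, 114, 108, 111, 119, 116, 108, 107, 99, 103, 107, 106, 109, 107, 108, 105, 105, 112]
290 [21, 24, 22, 16, 17, 16, 14, 23, 22, 21, 23, 17, 23, 9, 27, 78, 160, 198, 191, 180, 172, 159, 153, 137, 118, 111, 111, 117, 111, 104, 98, 106, 110, 115, 112, 107, 104, 104, 110, 118]
292 [21, 19, 16, 21, 13, 19, 21, 14, 17, 16, 20, 21, 19, 20, 38, 111, 180, 202, 201, 199, 191, 174, 161, 161, 143, 113, 109, 111, 112, 105, 98, 104, 108, 109, 118, 148, 195, 202, 193, 234]
[(0.87, array([281.2, 257.9]))]
[]
```

{"fn": "move_arm", "kwargs": {"increments": [[[0.03,-0.2,0],[0,0,0],1],[[0,-0.4,0],[0,0,0],1],[[0,-0.4,0],[0,0,0],1],[[0,-0.4,0],[0,0,0],1],[[0,-0.4,0],[0,0,0],1],[[0,-0.3,0],[0,0,0],1],[[0,-0.16,0],[0,0,0],1],[[0,0,0],[0,0,0],1],[[0,0,0],[0,0,0],1]]}}

```text
time_s: 16.13
position: [0.4486, 0.3304, 0.2009]
tcp_rot: [[0.928, 0.374, 0.0], [0.374, -0.928, -0.0], [0.0, 0.0, -1.0]]
force: [0.6, -0.3, -0.2]
opening: 0.402
grasp_force: 0.0
```

Run:
```python
from geo import *
c=capture("side");ty=np.array([.372,-.928,0]);s=read_state();print(s["time_s"],s["opening"])
t=np.array(s["position"]);print(t)
for h in(0,.015,.03): print(h,[(k,proj(c,t+ty*k+[0,0,h]).round(1)) for k in(-.015,0,.015)])
u=proj(c,t).round().astype(int)
cv2.imwrite("pics/cl.png",c["img"][:,:,::-1])
for r in range(u[1]-26,u[1]+10,2): print(r,u[0]-14,c["img"][r,u[0]-14:u[0]+15].mean(1).round().astype(int).tolist())
```

```text
16.1833 0.3577187773897159
[0.44875102 0.3300021  0.20083067]
0 [(-0.015, array([295.5, 233.3])), (0, array([291.8, 229.8])), (0.015, array([288.2, 226.4]))]
0.015 [(-0.015, array([295.6, 225.8])), (0, array([291.9, 222.4])), (0.015, array([288.3, 219.1]))]
0.03 [(-0.015, array([295.8, 218.2])), (0, array([292. , 214.9])), (0.015, array([288.4, 211.7]))]
204 278 [119, 112, 82, 35, 25, 34, 37, 30, 36, 37, 32, 36, 38, 30, 32, 26, 18, 21, 19, 24, 15, 20, 16, 20, 17, 20, 47, 121, 177]
206 278 [106, 103, 73, 37, 27, 36, 35, 36, 32, 35, 30, 35, 35, 34, 26, 17, 20, 18, 17, 18, 16, 20, 18, 19, 19, 21, 82, 193, 244]
208 278 [96, 93, 65, 36, 27, 31, 37, 35, 30, 34, 34, 37, 30, 33, 30, 24, 20, 20, 20, 16, 21, 20, 19, 18, 21, 21, 94, 205, 245]
210 278 [98, 101, 81, 56, 38, 34, 36, 38, 44, 50, 58, 75, 94, 102, 76, 33, 21, 17, 18, 19, 16, 24, 17, 20, 14, 22, 66, 143, 192]
212 278 [113, 120, 118, 113, 98, 86, 81, 97, 145, 176, 190, 210, 218, 194, 123, 49, 18, 16, 15, 23, 22, 26, 23, 23, 21, 27, 76, 166, 207]
214 278 [106, 106, 101, 104, 105, 108, 106, 114, 143, 175, 190, 196, 192, 164, 104, 44, 20,
[... 1153 characters left out ...]
 110, 110, 121, 126, 144, 200, 241, 248, 244, 238, 237, 240, 246, 252, 250, 236, 214]
232 278 [106, 107, 109, 116, 114, 113, 111, 111, 111, 108, 107, 107, 107, 133, 198, 217, 217, 223, 231, 232, 232, 234, 235, 236, 235, 236, 235, 234, 234]
234 278 [101, 105, 106, 106, 108, 111, 116, 115, 115, 113, 106, 106, 112, 152, 198, 216, 217, 226, 234, 236, 238, 240, 240, 242, 242, 241, 239, 239, 238]
236 278 [107, 104, 99, 107, 108, 106, 110, 110, 111, 114, 113, 112, 127, 206, 252, 251, 237, 234, 237, 239, 241, 244, 244, 244, 243, 243, 243, 242, 241]
238 278 [108, 111, 111, 113, 114, 114, 115, 110, 114, 105, 106, 102, 110, 156, 213, 240, 245, 249, 251, 248, 243, 243, 246, 247, 250, 249, 249, 247, 245]
```

{"fn": "move_arm", "kwargs": {"increments": [[[0,0,0.2],[0,0,0],1],[[0,0,0.4],[0,0,0],1],[[0,0,0.4],[0,0,0],1],[[0,0,0.4],[0,0,0],1],[[0,0,0.4],[0,0,0],1],[[0,0,0.3],[0,0,0],1],[[0,0,0.1],[0,0,0],1],[[0,0,0],[0,0,0],1]]}}

```text
time_s: 16.85
position: [0.4483, 0.3295, 0.1338]
tcp_rot: [[0.928, 0.372, -0.002], [0.372, -0.928, -0.001], [-0.002, 0.0, -1.0]]
force: [0.5, -0.3, 0.5]
opening: 0.003
grasp_force: 0.0
```

```bash
cat > tip.py <<'E'
from geo import *
c=capture("side");ty=np.array([.372,-.928,0]);s=read_state();print(round(s["time_s"],2),round(s["opening"],3),"F",np.round(np.array(s["tcp_rot"]).T@s["force"],2),"M",np.round(s["moment"],2))
t=np.array(s["position"]);print(t.round(4))
for h in(0,.03): print(h,[(k,proj(c,t+ty*k+[0,0,h]).round(1)) for k in(-.015,0,.015)])
b=np.array([.465,.291,0]);print("stick top",proj(c,b+[0,0,.153]).round(1),"ctr",proj(c,b+[0,0,.123]).round(1),"bot",proj(c,b+[0,0,.087]).round(1))
u=proj(c,t).round().astype(int)
for r in range(u[1]-26,u[1]+24,2): print(r,u[0]-24,"".join("#" if v<28 else "+" if v<60 else "." for v in c["img"][r,u[0]-24:u[0]+20].mean(1)))
E
python3 tip.py
```

```text
16.9 0.006 F [ 0.28  0.4  -0.11] M [ 0.01 -0.01  0.  ]
[0.4488 0.3298 0.1346]
0 [(-0.015, array([294.7, 264.8])), (0, array([291.1, 260.9])), (0.015, array([287.7, 257.1]))]
0.03 [(-0.015, array([295. , 250.8])), (0, array([291.4, 247.1])), (0.015, array([287.9, 243.5]))]
stick top [281.6 242.5] ctr [281.5 255.8] bot [281.4 271.1]
235 267 ..................+#+#####++++###+++++......
237 267 ..................+#+##########+............
239 267 ..................+#+##########.............
241 267 ..................++###########+............
243 267 .........+++++++++##+##########+............
245 267 ........++++++++++#############+............
247 267 .......+++++++++++############+.............
249 267 .....++##+#+#+++######++++..................
251 267 +...++##+###########+.......................
253 267 #++++###############+.......................
255 267 ####################+.......................
257 267 ####################+.......................
259 267 #+########+######+##+.......................
261 267 ##+###+#############+.......................
263 267 #####++#############+.......................
265 267 +++++++#############+.......................
267 267 .......+#####+######........................
269 267 .......+###########+........................
271 267 ........+##########+........................
273 267 .........++######+..........................
275 267 ...........+###+............................
277 267 ...........+++++............................
279 267 .................+..........................
281 267 .......+++++....++++........................
283 267 ....+++++++++++++++++++.....................
```

{"fn": "move_arm", "kwargs": {"increments": [[[0,0,0.2],[0,0,0],1],[[0,0,0.2],[0,0,0],1],[[0,0,0.2],[0,0,0],1],[[0,0,0.1],[0,0,0],1],[[0,0,0],[0,0,0],1]]}}

```text
time_s: 17.32
position: [0.4481, 0.3298, 0.1129]
tcp_rot: [[0.928, 0.373, -0.002], [0.373, -0.928, -0.001], [-0.002, 0.0, -1.0]]
force: [0.0, -0.5, -0.5]
opening: 0.002
grasp_force: 0.0
```

{"fn": "move_arm", "kwargs": {"increments": [[[0,0,0.1],[0,0,0],1],[[0,0,0.2],[0,0,0],1],[[0,0,0.2],[0,0,0],1],[[0,0,0.1],[0,0,0],1],[[0,0,0],[0,0,0],1]]}}

```text
time_s: 17.73
position: [0.448, 0.3298, 0.0948]
tcp_rot: [[0.928, 0.373, -0.002], [0.373, -0.928, -0.001], [-0.002, 0.0, -1.0]]
force: [0.9, 0.0, -0.3]
opening: 0.006
grasp_force: 0.0
```

```bash
python3 tip.py; python3 track.py
```

```text
17.78 0.001 F [-0.26 -0.36 -0.18] M [-0.01  0.04 -0.04]
[0.4484 0.3299 0.0952]
0 [(-0.015, array([294.5, 282.5])), (0, array([291.1, 278.4])), (0.015, array([287.7, 274.4]))]
0.03 [(-0.015, array([294.9, 269.1])), (0, array([291.3, 265.1])), (0.015, array([287.9, 261.3]))]
stick top [281.6 242.5] ctr [281.5 255.8] bot [281.4 271.1]
252 267 ++++++#############+##########+...++########
254 267 ##########+########+#######++##+++##########
256 267 ##########################+..+########++++..
258 267 #+#######+#########+############++..........
260 267 ##+#####+##########+###########+............
262 267 ####################+##########+............
264 267 +++#+++############+###########+............
266 267 .+++..++#####+############++++..............
268 267 .......#############+.......................
270 267 .......+###########+........................
272 267 ........+#########+.........................
274 267 ..........+####++...........................
276 267 ...........+###+............................
278 267 ............................................
280 267 ........++.......++.........................
282 267 ......+++++++++++++++.......................
284 267 ...+++++++#+++++++++++++....................
286 267 .+++++++++++++++++++++++++..................
288 267 .+++++++++++++++++++++++++..................
290 267 .+++++++++++++++++++++++++..................
292 267 ..++++++++++++++++++++++++..................
294 267 ...+++....++++++++++++++....................
296 267 .......+++++++++++++........................
298 267 ............................................
300 267 ............................................
17.78 [0.4484 0.3299 0.0952] F [-0.26 -0.36 -0.18] M [-0.01  0.04 -0.04] score 0.97 shift px 5.91 mm 15.4
```

{"fn": "move_arm", "kwargs": {"increments": [[[0,0.1,0],[0,0,0],1],[[0,0.1,0],[0,0,0],1],[[0,0.1,0],[0,0,0],1],[[0,0.1,0],[0,0,0],1],[[0,0.1,0],[0,0,0],1],[[0,0.1,0],[0,0,0],1],[[0,0.1,0],[0,0,0],1],[[0,0.1,0],[0,0,0],1],[[0,0,0],[0,0,0],1]]}}

```text
time_s: 18.58
position: [0.458, 0.3075, 0.096]
tcp_rot: [[0.928, 0.372, 0.0], [0.372, -0.928, 0.0], [0.0, -0.0, -1.0]]
force: [-0.8, 1.6, 1.1]
opening: 0.005
grasp_force: 0.5
```

```bash
python3 track.py
```

```text
18.58 [0.458  0.3075 0.096 ] F [-0.15 -1.77 -1.08] M [0.12 0.14 0.06] score 0.97 shift px 6.01 mm 15.6
```

{"fn": "move_arm", "kwargs": {"increments": [[[0,0.08,0],[0,0,0],1],[[0,0.08,0],[0,0,0],1],[[0,0.04,0],[0,0,0],1],[[0,0,0],[0,0,0],1]]}}

```text
time_s: 18.97
position: [0.4601, 0.3022, 0.096]
tcp_rot: [[0.928, 0.372, 0.0], [0.372, -0.928, 0.0], [0.0, -0.0, -1.0]]
force: [0.5, 1.9, 1.7]
opening: 0.005
grasp_force: 0.9
```

```bash
python3 track.py; python3 tip.py
```

```text
18.97 [0.4601 0.3022 0.096 ] F [ 1.17 -1.54 -1.7 ] M [ 0.17  0.15 -0.02] score 0.97 shift px 6.11 mm 15.9
19.07 0.006 F [-0.46 -1.25 -0.8 ] M [ 0.19  0.12 -0.02]
[0.46   0.3023 0.0959]
0 [(-0.015, array([287.5, 274.2])), (0, array([284.2, 270.4])), (0.015, array([281. , 266.6]))]
0.03 [(-0.015, array([287.7, 261.1])), (0, array([284.3, 257.4])), (0.015, array([281.1, 253.8]))]
stick top [281.6 242.5] ctr [281.5 255.8] bot [281.4 271.1]
244 260 ..........++#+++++#+#########+++++##########
246 260 ..........+##+++###+#####+++############+++.
248 260 ...........+########+####++#####+++++.......
250 260 +++++++....+##+####+###########+............
252 260 ++++++++++#####################+............
254 260 #+###########++#+###+##########+............
256 260 ##############################+.............
258 260 ###################+######++++..............
260 260 ########################+...................
262 260 ###############+######+#++..................
264 260 .....+++##############+##+..................
266 260 ........++++#############+..................
268 260 ............+###########+...................
270 260 .............++########+....................
272 260 ................+##+#+......................
274 260 .................++#++......................
276 260 ..................+++.......................
278 260 ............................................
280 260 ...............++++..+++++..................
282 260 .............+++++++++++++++................
284 260 ..........+++++++++++++++++++++.............
286 260 ........+++++++++++++++++++++++++...........
288 260 ........+++++++++++++++++++++++++...........
290 260 ........+++++++++++++++++++++++++...........
292 260 .........++++++++++++++++++++++++...........
```

{"fn": "move_arm", "kwargs": {"increments": [[[0,0.08,0],[0,0,0],1],[[0,0.08,0],[0,0,0],1],[[0,0.04,0],[0,0,0],1],[[0,0,0],[0,0,0],1]]}}

```text
time_s: 19.4
position: [0.4621, 0.2964, 0.0958]
tcp_rot: [[0.928, 0.372, -0.0], [0.372, -0.928, 0.0], [-0.0, -0.0, -1.0]]
force: [0.1, 2.3, 1.6]
opening: 0.006
grasp_force: 1.1
```

```bash
python3 track.py
```

```text
19.4 [0.4621 0.2964 0.0958] F [ 0.91 -2.09 -1.63] M [0.34 0.04 0.03] score 0.97 shift px 6.19 mm 16.1
```

{"fn": "move_arm", "kwargs": {"increments": [[[0,0.05,0],[0,0,0],1],[[0,0.05,0],[0,0,0],1],[[0,0,0],[0,0,0],1]]}}

```text
time_s: 19.7
position: [0.4631, 0.2937, 0.0956]
tcp_rot: [[0.928, 0.372, -0.001], [0.372, -0.928, -0.0], [-0.001, -0.0, -1.0]]
force: [-0.7, 1.8, -0.0]
opening: 0.005
grasp_force: 1.1
```

```bash
python3 track.py
```

```text
19.7 [0.4631 0.2937 0.0956] F [ 0.01 -1.98  0.01] M [0.41 0.14 0.01] score 0.97 shift px 6.25 mm 16.2
```

{"fn": "move_arm", "kwargs": {"increments": [[[0,0.05,0],[0,0,0],1],[[0,0.05,0],[0,0,0],1],[[0,0,0],[0,0,0],1]]}}

```text
time_s: 20.0
position: [0.4643, 0.2909, 0.0957]
tcp_rot: [[0.928, 0.372, -0.0], [0.372, -0.928, -0.0], [-0.0, -0.0, -1.0]]
force: [-1.1, 2.9, -0.9]
opening: 0.004
grasp_force: 1.2
```

```bash
python3 track.py
```

```text
20.0 [0.4643 0.2909 0.0957] F [-0.   -3.08  0.87] M [0.52 0.18 0.06] score 0.96 shift px 6.27 mm 16.3
```

{"fn": "move_arm", "kwargs": {"increments": [[[0,0.05,0],[0,0,0],1],[[0,0.02,0],[0,0,0],1],[[0,0,0],[0,0,0],1]]}}

```text
time_s: 20.3
position: [0.4652, 0.2891, 0.0958]
tcp_rot: [[0.928, 0.372, -0.0], [0.372, -0.928, 0.0], [-0.0, -0.0, -1.0]]
force: [-1.1, 3.4, -0.9]
opening: 0.004
grasp_force: 1.2
```

```bash
python3 track.py
```

```text
20.3 [0.4652 0.2891 0.0958] F [ 0.25 -3.52  0.89] M [ 0.54  0.19 -0.02] score 0.96 shift px 6.55 mm 17.0
```

{"fn": "move_arm", "kwargs": {"increments": [[[0,0.05,0],[0,0,0],1],[[0,0,0],[0,0,0],1],[[0,0,0],[0,0,0],1]]}}

```text
time_s: 20.6
position: [0.4658, 0.2878, 0.0959]
tcp_rot: [[0.928, 0.372, -0.0], [0.372, -0.928, 0.0], [0.0, -0.0, -1.0]]
force: [-1.8, 3.1, -0.2]
opening: 0.007
grasp_force: 1.3
```

```bash
python3 track.py
```

```text
20.6 [0.4658 0.2878 0.0959] F [-0.53 -3.52  0.23] M [ 0.53  0.21 -0.01] score 0.97 shift px 6.87 mm 17.9
```

{"fn": "move_arm", "kwargs": {"increments": [[[0,0.03,0],[0,0,0],1],[[0,0,0],[0,0,0],1]]}}

```text
time_s: 20.82
position: [0.4661, 0.2869, 0.0959]
tcp_rot: [[0.928, 0.373, 0.0], [0.373, -0.928, 0.0], [0.0, -0.0, -1.0]]
force: [-1.3, 2.9, -1.1]
opening: 0.004
grasp_force: 1.3
```

```bash
python3 track.py
```

```text
20.82 [0.4661 0.2869 0.0959] F [-0.12 -3.15  1.06] M [ 0.56  0.22 -0.02] score 0.97 shift px 7.28 mm 18.9
```

{"fn": "move_arm", "kwargs": {"increments": [[[0,0.05,0],[0,0,0],1],[[0,0.02,0],[0,0,0],1],[[0,0,0],[0,0,0],1]]}}

```text
time_s: 21.12
position: [0.4669, 0.2849, 0.0959]
tcp_rot: [[0.928, 0.372, -0.0], [0.372, -0.928, 0.0], [-0.0, -0.0, -1.0]]
force: [-0.5, 3.6, -1.0]
opening: 0.005
grasp_force: 1.5
```

```bash
python3 track.py
```

```text
21.12 [0.4669 0.2849 0.0959] F [ 0.84 -3.55  1.02] M [0.59 0.21 0.02] score 0.97 shift px 8.3 mm 21.6
```

{"fn": "move_arm", "kwargs": {"increments": [[[0,0.04,0],[0,0,0],1],[[0,0,0],[0,0,0],1]]}}

```text
time_s: 21.33
position: [0.4672, 0.284, 0.0958]
tcp_rot: [[0.928, 0.372, -0.0], [0.372, -0.928, 0.0], [-0.0, -0.0, -1.0]]
force: [-1.6, 3.9, -0.2]
opening: 0.002
grasp_force: 1.9
```

```bash
python3 track.py
```

```text
21.33 [0.4672 0.284  0.0958] F [-0.04 -4.18  0.16] M [0.78 0.3  0.03] score 0.97 shift px 9.39 mm 24.4
```

{"fn": "move_arm", "kwargs": {"increments": [[[0,0.02,0],[0,0,0],1],[[0,0,0],[0,0,0],1],[[0,0,0],[0,0,0],1],[[0,0,0],[0,0,0],1],[[0,0,0],[0,0,0],1]]}}

```text
time_s: 21.8
position: [0.4674, 0.2835, 0.0958]
tcp_rot: [[0.928, 0.373, -0.0], [0.373, -0.928, 0.0], [-0.0, -0.0, -1.0]]
force: [-1.7, 4.9, -0.4]
opening: 0.005
grasp_force: 2.1
```

```bash
python3 track.py; python3 look.py | grep top
```

```text
21.8 [0.4674 0.2835 0.0958] F [ 0.21 -5.16  0.37] M [ 0.84  0.34 -0.04] score 0.98 shift px 12.4 mm 32.2
lens top 0.72 [322.1 225.7] [ 0.456 -0.078  0.093] y -0.0425
skull_center top 0.85 [335.1 251.8] [ 0.394 -0.119  0.03 ] y -0.087
skull_center top 0.83 [396.1 243.3] [ 0.42  -0.284  0.03 ] y -0.251
```

```bash
cat > seg.py <<'E'
# offline skull centre from saved picture (no camera time)
import cv2,numpy as np
im=cv2.imread("pics/top1.png").astype(int)
sub=im[228:280,318:362];m=((sub[...,2]>140)&(sub[...,2]-sub[...,0]>15)).astype(np.uint8)
n,l,st,ce=cv2.connectedComponentsWithStats(m);i=1+np.argmax(st[1:,4]);print(st[i],ce[i]+[318,228])
pts=np.argwhere(l==i)[:,::-1]+[318,228];print(cv2.minAreaRect(pts.astype(np.float32)))
E
python3 seg.py
```

```text
[ 10  12  21  30 472] [337.85805085 253.75      ]
((338.0, 254.5), (29.0, 20.0), 90.0)
```

{"fn": "move_arm", "kwargs": {"increments": [[[0,0,0],[0,0,0],1],[[0,0,0],[0,0,0],1],[[0,0,0],[0,0,0],1],[[0,0,0],[0,0,0],1],[[0,0,0],[0,0,0],1],[[0,0,0],[0,0,0],1],[[0,0,0],[0,0,0],1]]}}

```text
time_s: 22.73
position: [0.4674, 0.2835, 0.0958]
tcp_rot: [[0.928, 0.373, -0.0], [0.373, -0.928, 0.0], [-0.0, -0.0, -1.0]]
force: [-0.9, 5.0, -0.0]
opening: 0.009
grasp_force: 2.1
```

```bash
python3 track.py
```

```text
22.73 [0.4674 0.2835 0.0958] F [ 1.   -5.03  0.01] M [0.87 0.34 0.02] score 0.96 shift px 20.53 mm 53.4
```

{"fn": "move_arm", "kwargs": {"increments": [[[0,0,0],[0,0,0],1],[[0,0,0],[0,0,0],1],[[0,0,0],[0,0,0],1],[[0,0,0],[0,0,0],1],[[0,0,0],[0,0,0],1],[[0,0,0],[0,0,0],1],[[0,0,0],[0,0,0],1]]}}

```text
time_s: 23.37
position: [0.4674, 0.2835, 0.0958]
tcp_rot: [[0.928, 0.373, -0.0], [0.373, -0.928, 0.0], [-0.0, -0.0, -1.0]]
force: [-1.9, 4.1, -0.9]
opening: 0.008
grasp_force: 2.1
```

```bash
python3 track.py
python3 - <<'E'
# offline: lens drum centre in the reference picture
import cv2,numpy as np
im=cv2.imread("pics/top1.png").mean(2)
for r in(219,221,223,225,227,229): print(r,im[r,296:328].round().astype(int).tolist())
E
```

```text
23.37 [0.4674 0.2835 0.0958] F [-0.19 -4.54  0.87] M [ 0.87  0.37 -0.01] score 0.96 shift px 26.47 mm 68.8
219 [185, 226, 237, 231, 199, 151, 136, 142, 155, 164, 171, 177, 186, 199, 210, 214, 209, 202, 189, 183, 176, 166, 158, 151, 170, 217, 229, 221, 206, 199, 201, 203]
221 [152, 193, 210, 197, 165, 138, 135, 143, 155, 163, 166, 179, 185, 193, 202, 203, 201, 193, 187, 178, 171, 163, 156, 154, 176, 215, 224, 196, 154, 133, 133, 138]
223 [92, 93, 98, 105, 110, 122, 139, 148, 158, 167, 175, 184, 195, 205, 217, 219, 216, 203, 194, 186, 179, 171, 162, 154, 153, 171, 177, 153, 113, 93, 92, 90]
225 [90, 88, 91, 94, 107, 125, 135, 145, 152, 160, 167, 172, 182, 194, 208, 210, 207, 195, 185, 179, 172, 167, 159, 147, 132, 116, 102, 97, 92, 88, 87, 91]
227 [92, 95, 93, 95, 92, 95, 99, 109, 119, 129, 134, 137, 138, 142, 147, 151, 148, 145, 141, 137, 138, 134, 132, 125, 120, 104, 97, 99, 95, 94, 91, 93]
229 [94, 94, 97, 93, 90, 87, 88, 93, 97, 103, 106, 110, 110, 109, 109, 109, 111, 107, 106, 104, 98, 92, 92, 90, 90, 92, 92, 98, 96, 95, 92, 94]
```

{"fn": "move_arm", "kwargs": {"increments": [[[0,0,0],[0,0,0],1],[[0,-0.2,0],[0,0,0],1],[[0,-0.3,0],[0,0,0],1],[[0,-0.3,0],[0,0,0],1],[[0,-0.3,0],[0,0,0],1],[[0,-0.3,0],[0,0,0],1],[[0,-0.2,0],[0,0,0],1],[[0,-0.15,0],[0,0,0],1],[[0,-0.1,0],[0,0,0],1],[[0,0,0],[0,0,0],1]]}}

```text
time_s: 24.25
position: [0.4466, 0.3353, 0.0958]
tcp_rot: [[0.928, 0.373, -0.0], [0.373, -0.928, -0.0], [-0.0, 0.0, -1.0]]
force: [-0.3, -0.4, -0.5]
opening: 0.007
grasp_force: 0.0
```

```bash
python3 track.py; python3 look.py; python3 look.py|grep top; python3 track.py
```

```text
24.25 [0.4466 0.3353 0.0958] F [-0.42  0.25  0.53] M [0.01 0.06 0.01] score 0.96 shift px 30.38 mm 79.0
24.3 [0.4467 0.335  0.0958] F tool [-0.31 -0.58  0.17] M [-0.03  0.06 -0.04]
lens side 0.79 [280.7 191.4] [ 0.445 -0.129  0.093] y -0.0948
lens top 0.56 [341.3 227.7] [ 0.452 -0.128  0.093] y -0.0927
skull_center top 0.96 [336.5 253.3] [ 0.39  -0.122  0.03 ] y -0.091
lens top 0.93 [341.3 225.4] [ 0.458 -0.128  0.093] y -0.0923
skull_center top 0.74 [335.6 252.5] [ 0.392 -0.12   0.03 ] y -0.0885
skull_center top 0.69 [177.9 216.1] [0.482 0.315 0.03 ] y 0.3506
24.9 [0.4469 0.3348 0.0958] F [-0.26 -0.37  0.42] M [ 0.02 -0.04  0.04] score 0.96 shift px 30.4 mm 79.0
```

The camera stopped at the target: lens y is about -0.0925 and skull y about -0.09 to -0.0945. I'll lift clear and hand in.

{"fn": "move_arm", "kwargs": {"increments": [[[0,0,-0.3],[0,0,0],1],[[0,0,-0.7],[0,0,0],1],[[0,0,-0.8],[0,0,0],1],[[0,0,-0.8],[0,0,0],1],[[0,0,-0.8],[0,0,0],1],[[0,0,-0.4],[0,0,0],1],[[0,0,0],[0,0,0],1],[[0,0,0],[0,0,0],1]]}}

```text
time_s: 25.62
position: [0.4471, 0.335, 0.2108]
tcp_rot: [[0.928, 0.373, 0.002], [0.373, -0.928, 0.001], [0.002, -0.0, -1.0]]
force: [-0.6, -0.2, 0.5]
opening: 0.006
grasp_force: 0.0
```

```bash
python3 track.py; python3 -c "
from rig import *
print(hand_in())"
```

```text
25.62 [0.4471 0.335  0.2108] F [-0.61 -0.02 -0.47] M [-0.01  0.   -0.02] score 0.96 shift px 30.38 mm 79.0
the job is handed in; nothing more can be done
None
```

I handed the job in with the camera opposite the pale skull to within about 3 mm as measured, the stick released and the arm clear, but my first push went wrong: a finger slid onto the stick's top and jammed on it at about 70 N, which may count against the 40 N limit or as forcing the stick (the second push stayed near 5 N).

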